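# Peel the top craft tray off a stuck stack and hold it out

## Task

Peel the top tray off the stuck stack of nested trays: take hold of its rim at one clipped corner and raise that corner first while the opposite corner stays down, so that it lets go of the tray below and the rest of the stack stays standing where it is. Then hold the tray out level over the middle of the round fan board at the next place, at least 15 cm above the table, for the person who sits there to take, and finish still holding it there by the rim. Leave the other things on the table alone.

Things in the scene. Friction and masses are not known exactly. Their poses are not given: they have to be found in the camera images.
- tray: Top tray of the stack: peach moulded plastic, empty, open upwards, 0.15 kg, a rectangle with clipped 45 degree corners. 180 mm (its x) by 130 mm (its y) over the rim, 34 mm high; a clip takes 30 mm off both sides, so it is a straight wall 42 mm long. Origin: centre of the underside, z up; it starts 90 mm above the table. Snap dimples in its four corners stick it to the tray below (see stack).
- tray_mouth (a point): Centre of the tray's mouth, 34 mm above its origin, level with the rim's top. The rim is an upright band 8 mm thick, 18 mm high (16 to 34 mm above the origin). A narrow shoulder lies inside it 16 mm below its top; below that the walls slope in to the floor. The rims of all trays are flush outside: fingers over 16 mm below the rim's top also take the next tray. Best about 12 mm.
- stack: The five nested trays that stay, one piece of 0.85 kg, outline as the top tray's, loose on the table, 106 mm high, rims 18 mm apart. Origin: centre of the underside; axes as the tray's. Each corner dimple holds the tray with about 1.4 N: pulled up level, all four take about the stack's own weight; raising one corner with the opposite rim as pivot frees them in turn with under 5 N, all by 0.35 rad (20 degrees).
- tray_corner0 (a point): Middle of the top tray's rim at the clipped corner towards -x, -y of the tray, on top of the rim band and in the middle of its 8 mm thickness, 34 mm above the tray's origin and (-72.2, -47.2) mm from it; the clip's outward normal points along (-1, -1) of the tray's axes, at 45 degrees.
- tray_corner1 (a point): Middle of the top tray's rim at the clipped corner towards -x, +y of the tray, on top of the rim band and in the middle of its 8 mm thickness, 34 mm above the tray's origin and (-72.2, 47.2) mm from it; the clip's outward normal points along (-1, 1) of the tray's axes, at 45 degrees.
- tray_corner2 (a point): Middle of the top tray's rim at the clipped corner towards +x, +y of the tray, on top of the rim band and in the middle of its 8 mm thickness, 34 mm above the tray's origin and (72.2, 47.2) mm from it; the clip's outward normal points along (1, 1) of the tray's axes, at 45 degrees.
- tray_corner3 (a point): Middle of the top tray's rim at the clipped corner towards +x, -y of the tray, on top of the rim band and in the middle of its 8 mm thickness, 34 mm above the tray's origin and (72.2, -47.2) mm from it; the clip's outward normal points along (1, -1) of the tray's axes, at 45 degrees.
- fan_board: The flat round fan board at the next place: a milky white sheet disc 216 mm across and 3 mm thick with pressed flowers round its edge, lying on the table, fixed. The only single round board in the middle of the table (a pile of blank ones lies at the table's right edge near the robot). Origin: centre of its underside.
- glue_bottle: Bystander: standing squeeze bottle of lilac glue, 42 mm across, 111 mm high with its nozzle, between the stack and the fan board. Origin: centre of its foot.
- glue_bottle2: Bystander: a second such glue bottle, further back. Origin: centre of its foot.
- uv_torch: Bystander: small black torch standing on its tail, 31 mm across, 101 mm high, between the stack and the fan board. Origin: centre of its foot.
- phone: Bystander: black phone lying flat, 74 by 152 by 8 mm. Origin: centre of its underside.
Mind the look-alikes: they are no part of the job. Leave any blue look-alike of the tray alone.

How it is judged:
By the outcome, as a careful person would: the job done as asked, in the order asked, and still so for the second after the job is handed in, while the arm keeps its last pose, push and grip.
It also fails if it takes over 48 s, if anything falls off the work surface, if the arm or the gripper's body presses on something with over 40 N, if the wrist force passes 120 N, or if a joint passes its speed limit or range.

## Robot

A 6-joint arm with a two-finger parallel gripper is mounted at the origin on the work surface. World frame = base frame: x ahead of the robot, y to its left, z up, the work surface at z = 0. Lengths are in mm, angles in rad, forces in N, time in s.
With the tool pointing down it reaches from about 275 to 1000 mm from the base axis. Payload 8.4 kg.
Tool frame: the origin (TCP) lies between the finger pads; the fingertips stand 22 mm ahead of it and the grasp point (between the pads) lies 3 mm ahead of it; z points along the fingers, y is the line along which they close (so a half turn about z gives the same grasp; the last joint's range is limited). The gripper opens to 85 mm and grips with 20 to 120 N. Pads are 22 mm wide; open, the fingers measure 114 mm over their backs; the gripper's body (76 mm by 85 mm) begins 54 mm behind the grasp point. The pads swing forward as they close: fully open they stand 13 mm farther back than shut.
Start: joints at [-1.232, 0.353, 1.633, -0, 1.155, -0.002], TCP at [208.899, -589.058, 253.281] pointing down, gripper open.
Joint ranges: [-2.63, 2.63], [-0.92, 2.1], [0.06, 2.66], [-1.3, 4.44], [0, 2.69], [-3.02, 3.02]. Speed limits (rad/s): [2.22, 2.22, 2.79, 3.14, 3.14, 3.14].

## Interface

Orientations are given as [roll, pitch, yaw] about the fixed x, y, z axes, in that order (R = Rz(yaw) Ry(pitch) Rx(roll)).
In Python, from rig import r, grab_frame gives the robot as it stands.
- The arm moves only by the shell command python3 -m inch 'ROWS' [FORCE]. ROWS is JSON, a list of rows, each a list of 7 numbers: the turn, a rotation vector about the tool's x, y, z as a fraction of full scale, then the shift along the tool's x, y, z as a fraction of full scale, then the closure, from 0 (fully open) to 1 (shut). In form: [[rx, ry, rz, dx, dy, dz, fingers], ...]. A call has 1 to 8 rows; each row shifts and turns the commanded pose from where the row before left it, along the tool's axes as they then stand; what a row does not reach is not made up. Full scale, the value 1, is 2.5 cm for a shift and pi rad for a turn. A row lasts 1/12 s, in which the tool goes at most 41.7 mm and 7.16 degrees, less where a joint would pass 70% of its speed; a pose out of reach is approached as far as the arm can. A call with a number of a shift or a turn outside -1 to 1 is refused whole. A call with a gripper value outside its range is refused whole. The fingers move at their own pace and stop on an object; FORCE is the grip in N (left out, the last holds). Time passes only in rows, so rows that do not move let the fingers close. It gives the time, the measured TCP pose, the force, the opening and the grip force at its end, in the units of the state.
- r.sense(): the state, without advancing time (a new reading comes with each control period).
- grab_frame(name): name is "scene" or "top" or "wrist"; returns a dict with "pixels" (420x560x3 uint8, red, green, blue), "z_map" (420x560 float32, mm along the optical axis (not along the pixel's ray), 0 where there is no reading), "vertical_fov" (degrees; the focal length in pixels is half the picture's height over the tangent of half this angle, whatever the lens; pixels are square), "cx", "cy" (the principal point, pixels), "cam_to_world" (4x4, takes a point from camera to world coordinates). Camera axes: x right, y down, z forward; pixel columns grow to the right and rows downward; lengths in mm; the calibration is good to about 2 mm. The wrist camera is an equidistant fisheye: a pixel r from the principal point sees the ray r / f radians off the axis. A picture is of the moment at which its call begins.
- r.sign_off(): hands the job in; it is judged then, once.
The state is a dict: "clock": time; "qpos": joint angles; "qvel": joint speeds; "joint_efforts": joint torques, N m; "eef_pos": TCP position; "tcp_rot": TCP orientation; "contact_force": force on the tool from outside, world axes, zero at the start; "wrist_torque": the same for the moment, N m; "opening": opening from 0.0 (shut) to 1.0 (fully open); "grasp_force": force on a finger pad.
Only numpy, scipy, OpenCV 4.12 (cv2) and the standard library are available. Lean on these libraries where they do the work, as an engineer would, in place of code of your own. Each camera call takes 0.05 s, during which the arm holds its last target. There are 200 camera calls.

## Working session

There is one attempt and no reset: what is moved stays moved. The work goes in short steps, Python scripts to look and compute and a shell command to move; the robot and the scene stay as the last step left them, time stands still between calls to the robot, and variables do not carry over. Pictures are saved under pics/ and viewed, at most 10 in all, crops included, and the job is handed in when it is done.

```bash
mkdir -p pics; ls
python3 - <<'E'
from rig import r, grab_frame
import cv2,numpy as np
for n in("scene","top"):
    f=grab_frame(n); cv2.imwrite(f"pics/{n}0.png",f["pixels"][...,::-1]); np.savez(f"{n}0.npz",**f)
    print(n,f["vertical_fov"],f["cx"],f["cy"],np.round(f["cam_to_world"],3).tolist())
print(r.sense())
E
```

```text
pics
scene 49.77311461978181 278.4063802277351 212.5825034356181 [[-0.622, 0.58, -0.526, 1125.298], [0.783, 0.449, -0.431, 440.427], [-0.014, -0.679, -0.734, 890.64], [0.0, 0.0, 0.0, 1.0]]
top 54.577768901557555 273.12972499448693 209.53592813969274 [[-0.019, -0.98, 0.198, 370.379], [-1.0, 0.017, -0.016, -23.151], [0.012, -0.198, -0.98, 998.341], [0.0, 0.0, 0.0, 1.0]]
{'clock': 0.1, 'qpos': array([-1.23238611e+00,  3.53602306e-01,  1.63407344e+00,  3.36328817e-05,
        1.15519580e+00, -2.35851172e-03]), 'qvel': array([-7.14339221e-04, -1.99753710e-03, -1.52737094e-03, -7.43555699e-04,
       -6.76357999e-04, -4.42647432e-05]), 'joint_efforts': array([ 6.67991844e-04, -6.06356335e+01, -3.42818892e+01,  7.32999069e-05,
        3.97709911e-03, -2.17658373e-05]), 'eef_pos': array([ 208.78078226, -588.66492402,  252.61625913]), 'tcp_rot': array([-3.14031384e+00, -3.37686531e-05,  3.40755109e-01]), 'contact_force': array([0.63844988, 0.13734428, 0.04659738]), 'wrist_torque': array([0.02951989, 0.02972383, 0.02440905]), 'grasp_force': 0.0, 'opening': 0.9990263322354844}
```

View pics/top0.png

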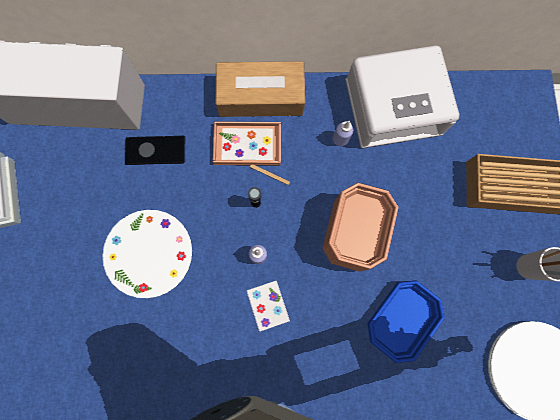

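View pics/scene0.png

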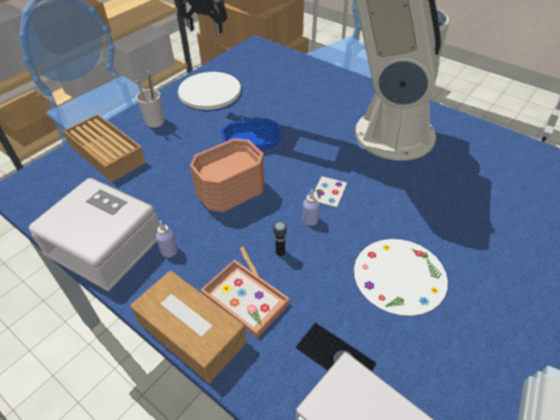

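The top view shows the peach stack at (362,226) and the fan board at (148,253). Between them are the glue bottle (258,254) and the torch (255,196). The blue look-alike is at (406,320). The scene view shows the same layout.

```bash
cat > h.py <<'E'
import numpy as np,cv2
def K(f): return 210/np.tan(np.radians(float(f["vertical_fov"]))/2)
def cloud(f):
    z=f["z_map"];v,u=np.mgrid[:420,:560];k=K(f)
    p=np.stack([(u-f["cx"])/k*z,(v-f["cy"])/k*z,z,np.ones_like(z)],-1)
    return (p@np.array(f["cam_to_world"]).T)[...,:3]
def fit(P): # planar rim points -> rect
    (c,s,a)=cv2.minAreaRect(P[:,:2].astype(np.float32))
    if s[0]<s[1]: s=s[::-1];a+=90
    return np.round(c,1),np.round(s,1),a
E
python3 - <<'E'
from h import *
for n in("top","scene"):
    f=dict(np.load(n+"0.npz"));P=cloud(f);img=f["pixels"]
    h=cv2.cvtColor(img,cv2.COLOR_RGB2HSV)
    m=((h[...,0]<15)&(h[...,1]>70)&(P[...,2]>117)&(P[...,2]<132)&(P[...,0]>250)).astype(np.uint8)
    nn,l,st,ct=cv2.connectedComponentsWithStats(m)
    b=1+np.argmin(np.linalg.norm(ct[1:]-((362,226) if n=="top" else (228,170)),axis=1)-st[1:,4]*.05)
    q=P[l==b];print(n,st[b],fit(q),np.median(q[:,2]))
    w=((h[...,1]<60)&(h[...,2]>130)&(abs(P[...,2])<12)).astype(np.uint8)
    cs,_=cv2.findContours(w,0,1);
    for c in cs:
        if cv2.contourArea(c)>1500:
            q=P[c[:,0,1],c[:,0,0]];print(" white",cv2.boundingRect(c),cv2.minEnclosingCircle(q[:,:2].astype(np.float32)),np.median(q[:,2]))
    for nm,(u0,v0,u1,v1) in dict(glue=(246,240,270,266),torch=(246,184,264,210),glue2=(330,115,358,148)).items():
        if n=="top":
            q=P[v0:v1,u0:u1].reshape(-1,3);q=q[q[:,2]>40];print(nm,q.mean(0).round(),q[:,2].max())
    if n=="top":
        q=P[(h[...,0]>100)&(h[...,0]<130)&(P[...,2]>20)&(np.mgrid[:420,:560][0]>270)&(np.mgrid[:420,:560][1]>360)]
        print("blue",q.min(0),q.max(0))
E
```

```text
top [328 183  70  86 890] (array([ 510.8, -233.9]), array([179.4, 129.7]), 163.2969207763672) 123.28051503447801
 white (102, 210, 90, 88) ((470.7324523925781, 270.89013671875), 109.67192077636719) 1.638393419754209
glue [455.  -1.  84.] 998.3407200131015
torch [587.   4.  99.] 998.3407200131015
glue2 [ 742. -210.   91.] 998.3407200131015
blue [ 150.19410391 -696.22485551   20.00266891] [405.29001225 -23.15142091 998.34072001]
scene [191 140  72  45 603] (array([ 511.1, -231. ]), array([180.4, 133.1]), 163.0265884399414) 123.17094592781291
 white (212, 271, 67, 56) ((744.0758666992188, 23.8581600189209), 77.32774353027344) 6.903289668257628
 white (354, 239, 94, 77) ((467.23052978515625, 270.5600891113281), 111.65629577636719) 1.6578143847345927
```

```bash
python3 -m inch '[[0,0,0,0.5,-0.4,0,0],[0,0,0,0.93,-0.79,0,0],[0,0,0,0.93,-0.79,0,0],[0,0,0,0.93,-0.79,0,0],[0,0,0,0.93,-0.79,0,0],[0,0,0,0.93,-0.79,0,0],[0,0,0,0.93,-0.79,0,0],[0,0,0,0.93,-0.79,0,0]]'
python3 -m inch '[[0,0,0,0.93,-0.79,0,0],[0,0,0,0.93,-0.79,0,0],[0,0,0,0.93,-0.79,0,0],[0,0,0,0.93,-0.79,0,0],[0,0,0,0.93,-0.79,0,0],[0,0,0,0.5,-0.4,0,0],[0,0,-0.024,0,0,0,0],[0,0,-0.024,0,0,0,0]]'
cat >> h.py <<'E'
from scipy.spatial.transform import Rotation as Ro
def to(r,target,yaw):
    s=r.sense();Rm=Ro.from_euler("xyz",s["tcp_rot"]);T=Ro.from_euler("xyz",[np.pi,0,yaw])
    print("clock",s["clock"],"tcp",s["eef_pos"].round(1),s["tcp_rot"].round(3),"F",s["contact_force"].round(1),"open",s["opening"],"g",s["grasp_force"])
    print("shift units",(Rm.inv().apply(np.array(target)-s["eef_pos"])/25).round(3),"turn",((Rm.inv()*T).as_rotvec()/np.pi).round(4))
E
python3 - <<'E'
from rig import r,grab_frame
from h import *
to(r,[455.5,-166.5,134],.492)
f=grab_frame("wrist");np.savez("w1.npz",**f);cv2.imwrite("pics/w1.png",f["pixels"][...,::-1])
E
```

```text
clock: 0.77
eef_pos: [325.0, -388.5, 253.1]
tcp_rot: [-3.141, -0.0, 0.341]
contact_force: [0.6, -0.3, 0.6]
opening: 1.002
grasp_force: 0.0
clock: 1.43
eef_pos: [409.7, -243.3, 253.1]
tcp_rot: [-3.141, 0.0, 0.497]
contact_force: [-1.1, -0.2, -0.6]
opening: 0.999
grasp_force: 0.0
clock 1.4333 tcp [ 409.7 -243.3  253.1] [-3.141  0.     0.497] F [-1.1 -0.2 -0.6] open 0.9994550029247324 g 0.0
shift units [ 3.074 -1.823  4.765] turn [-0.0002  0.      0.0016]
```

View pics/w1.png

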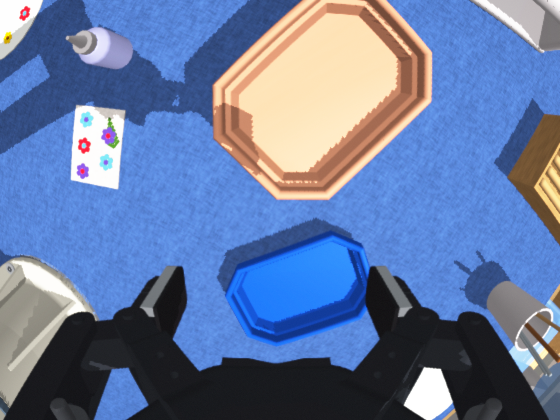

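The wrist view shows the peach tray at (325,95), clear of the blue tray at (300,290). The fingers are open below it. Next I'll move over corner 1 and check the fit from closer.

```bash
python3 -m inch '[[0,0,0,0.6,-0.35,0,0],[0,0,0,0.9,-0.53,0,0],[0,0,0,0.9,-0.53,0,0],[0,0,0,0.67,-0.41,0,0],[0,0,0,0,0,0.6,0],[0,0,0,0,0,0.9,0],[0,0,0,0,0,0.7,0],[0,0,0,0,0,0,0]]'
cat >> h.py <<'E'
def wcloud(f):
    z=f["z_map"];v,u=np.mgrid[:420,:560];k=K(f);a=u-f["cx"];b=v-f["cy"];rr=np.hypot(a,b)+1e-9;t=np.tan(np.minimum(rr/k,1.4))
    p=np.stack([a/rr*t*z,b/rr*t*z,z,np.ones_like(z)],-1)
    return (p@np.array(f["cam_to_world"]).T)[...,:3]
E
python3 - <<'E'
from rig import r,grab_frame
from h import *
to(r,[455.5,-166.5,134],.492)
f=grab_frame("wrist");np.savez("w2.npz",**f);cv2.imwrite("pics/w2.png",f["pixels"][...,::-1])
for n in("w1","w2"):
    f=dict(np.load(n+".npz"));P=wcloud(f);h=cv2.cvtColor(f["pixels"],cv2.COLOR_RGB2HSV)
    m=(h[...,0]<15)&(h[...,1]>60)&(abs(P[...,2]-124)<7)&(np.linalg.norm(P[...,:2]-[511,-232],axis=-1)<130)
    q=P[m];print(n,m.sum(),fit(q),np.median(q[:,2]))
    # c1 clip band: points within 14 mm across of c1 along the tangent
    nrm=np.array([np.cos(np.radians(118.2)),np.sin(np.radians(118.2))]);tg=np.array([-nrm[1],nrm[0]])
    d=q[:,:2]-[455.5,-166.5];s=d@nrm;k=(abs(d@tg)<12)&(s>-15);print(" clip",k.sum(),np.percentile(s[k],[2,50,98]).round(1),"z",np.median(q[k,2]) if k.any() else None)
    t=d@tg;top=(s>-6)&(s<6);print(" tangent extent",np.percentile(t[top&(abs(t)<40)],[2,98]).round(1))
E
```

```text
clock: 2.15
eef_pos: [453.4, -167.6, 195.3]
tcp_rot: [-3.137, 0.004, 0.49]
contact_force: [-0.7, 0.3, 0.2]
opening: 1.0
grasp_force: 0.0
clock 2.15 tcp [ 453.4 -167.6  195.3] [-3.137  0.004  0.49 ] F [-0.7  0.3  0.2] open 1.0000128036021643 g 0.0
shift units [0.102 0.012 2.451] turn [-0.0013  0.0011 -0.0006]
w1 3561 (array([ 511.4, -232.4]), array([178.4, 129.7]), 163.2816162109375) 122.46274137396921
 clip 280 [-4.4 -1.3  3.1] z 123.18483601295073
 tangent extent [-25.4  24.5]
w2 5514 (array([ 511.1, -231.6]), array([179.1, 129.3]), 163.20658111572266) 122.4352583581189
 clip 192 [-3.5  1.6  3.5] z 123.0116655276579
 tangent extent [-29.3  22.4]
```

View pics/w2.png

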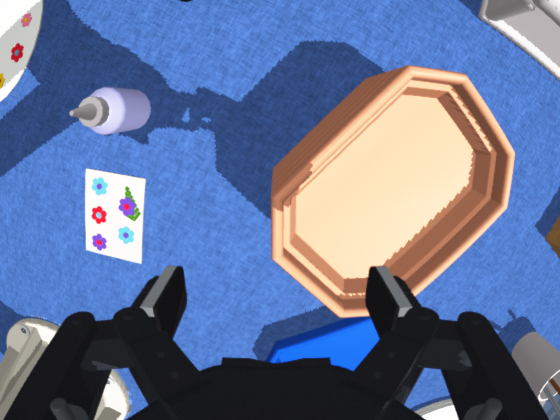

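The tray's left clip (275,215) lies midway between the open fingers, and the wrist fit agrees with the first one to about 1 mm. I'll descend and grip.

```bash
python3 -m inch '[[0,0,0,0.09,0.01,0.6,0],[0,0,0,0,0,0.7,0],[0,0,0,0,0,0.6,0],[0,0,0,0,0,0.4,0],[0,0,0,0,0,0.14,0],[0,0,0,0,0,0,0]]'
python3 -m inch '[[0,0,0,0,0,0,0.5],[0,0,0,0,0,0,0.7],[0,0,0,0,0,0,0.8],[0,0,0,0,0,0,0.82]]' 40
python3 - <<'E'
from rig import r,grab_frame
from h import *
to(r,[455.5,-166.5,134],.492)
f=grab_frame("wrist");cv2.imwrite("pics/w3.png",f["pixels"][...,::-1])
E
```

```text
clock: 2.7
eef_pos: [457.7, -168.0, 137.3]
tcp_rot: [-3.141, 0.0, 0.491]
contact_force: [0.4, 0.2, 0.7]
opening: 1.001
grasp_force: 0.0
clock: 3.03
eef_pos: [458.2, -168.2, 137.9]
tcp_rot: [3.141, -0.001, 0.491]
contact_force: [0.2, -0.2, -0.6]
opening: 0.458
grasp_force: 0.0
clock 3.0333 tcp [ 458.2 -168.2  137.9] [ 3.141e+00 -1.000e-03  4.910e-01] F [ 0.2 -0.2 -0.6] open 0.4582181424028318 g 0.0
shift units [-0.063 -0.11   0.156] turn [ 0.0003 -0.0002 -0.0002]
```

View pics/w3.png

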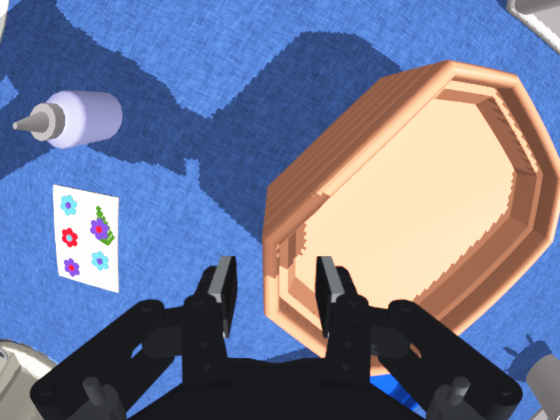

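The fingers straddle the clip's rim, with one on each side, at (225,300) and (330,300). I'll correct about 3 mm and then close.

```bash
python3 -m inch '[[0,0,0,-0.06,-0.1,0.15,0.6],[0,0,0,0,0,0,0.7],[0,0,0,0,0,0,0.8]]' 40
python3 - <<'E'
from rig import r
from h import *
to(r,[455.5,-166.5,134],.492)
E
```

```text
clock: 3.33
eef_pos: [454.9, -166.3, 133.3]
tcp_rot: [-3.141, 0.0, 0.492]
contact_force: [0.2, 0.1, -0.2]
opening: 0.202
grasp_force: 0.0
clock 3.3333 tcp [ 454.9 -166.3  133.3] [-3.141  0.     0.492] F [ 0.2  0.1 -0.2] open 0.20211825792401483 g 0.0
shift units [ 0.019  0.017 -0.028] turn [-0.0002  0.0001 -0.0001]
```

```bash
python3 -m inch '[[0,0,0,0,0,0,0.88],[0,0,0,0,0,0,0.92],[0,0,0,0,0,0,1],[0,0,0,0,0,0,1],[0,0,0,0,0,0,1],[0,0,0,0,0,0,1]]' 80
python3 - <<'E'
from rig import r,grab_frame
from h import *
to(r,[455.5,-166.5,134],.492)
f=grab_frame("scene");P=cloud(f);h=cv2.cvtColor(f["pixels"],cv2.COLOR_RGB2HSV)
cv2.imwrite("pics/s3.png",cv2.resize(f["pixels"][90:250,140:350,::-1],None,fx=3.5,fy=3.5))
E
```

```text
clock: 3.83
eef_pos: [455.2, -166.5, 133.7]
tcp_rot: [-3.141, 0.0, 0.492]
contact_force: [-2.3, 1.1, 5.8]
opening: 0.069
grasp_force: 78.8
clock 3.8333 tcp [ 455.2 -166.5  133.7] [-3.141  0.     0.492] F [-2.3  1.1  5.8] open 0.06900592043571101 g 78.7668228149414
shift units [ 0.01   0.003 -0.011] turn [-0.      0.     -0.0001]
```

View pics/s3.png

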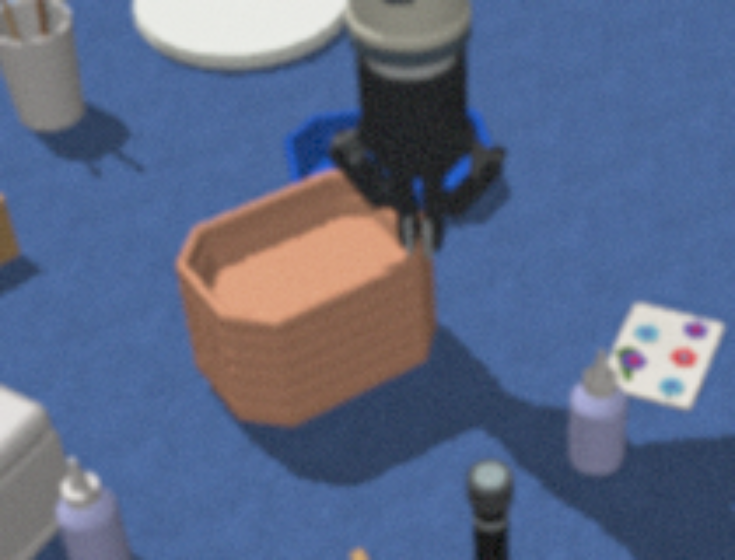

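The rim is held at corner 1 with a fingertip inside and one outside at (420,240), and only the top rim is taken. Now I'll start the peel.

```bash
python3 -m inch '[[0.01,0,0,0,0.035,-0.22,1],[0.01,0,0,0,0.035,-0.22,1],[0.01,0,0,0,0.035,-0.22,1],[0.01,0,0,0,0.035,-0.22,1],[0,0,0,0,0,0,1]]' 90
python3 -m inch '[[0.01,0,0,0,0.035,-0.22,1],[0.01,0,0,0,0.035,-0.22,1],[0.01,0,0,0,0.035,-0.22,1],[0.01,0,0,0,0.035,-0.22,1],[0,0,0,0,0,0,1]]'
python3 - <<'E'
from rig import r,grab_frame
from h import *
f=grab_frame("scene");cv2.imwrite("pics/s4.png",cv2.resize(f["pixels"][90:250,140:350,::-1],None,fx=3.5,fy=3.5))
E
```

```text
clock: 4.3
eef_pos: [458.4, -171.4, 155.9]
tcp_rot: [-3.016, -0.001, 0.491]
contact_force: [0.3, 0.1, -0.8]
opening: 0.062
grasp_force: 89.7
clock: 4.72
eef_pos: [461.5, -177.7, 176.4]
tcp_rot: [-2.891, -0.0, 0.491]
contact_force: [0.2, -1.4, -0.6]
opening: 0.063
grasp_force: 89.7
```

View pics/s4.png

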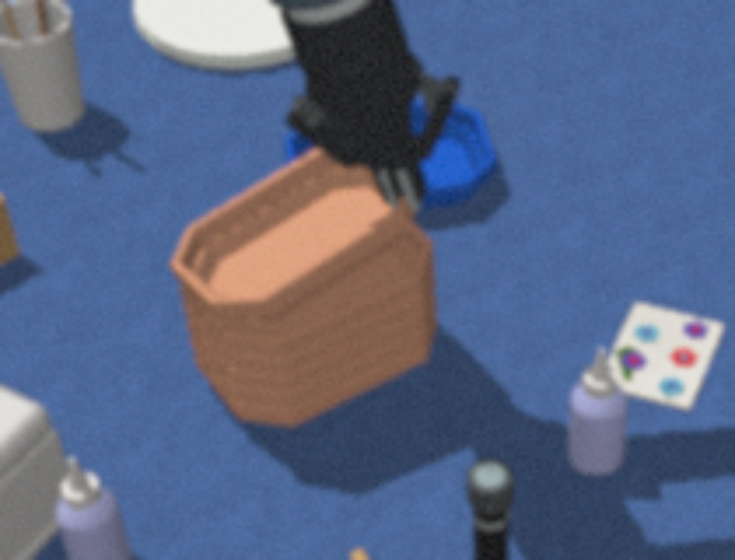

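The tray is tilting at corner 1 (400,200) while the opposite corner stays down, and the stack hasn't moved. I'll continue past 0.35 rad, then lift.

```bash
python3 -m inch '[[0.01,0,0,0,0.035,-0.22,1],[0.01,0,0,0,0.035,-0.22,1],[0.01,0,0,0,0.035,-0.22,1],[0.01,0,0,0,0.035,-0.22,1],[0.01,0,0,0,0.035,-0.22,1],[0.01,0,0,0,0.035,-0.22,1],[0,0,0,0,0,0,1]]'
python3 -m inch '[[0,0,0,0,-0.04,-0.09,1],[0,0,0,0,-0.09,-0.18,1],[0,0,0,0,-0.12,-0.27,1],[0,0,0,0,-0.17,-0.36,1],[0,0,0,0,-0.17,-0.36,1],[0,0,0,0,-0.17,-0.36,1],[0,0,0,0,-0.17,-0.36,1],[0,0,0,0,-0.17,-0.36,1]]'
python3 - <<'E'
from rig import r,grab_frame
from h import *
f=grab_frame("scene");cv2.imwrite("pics/s5.png",cv2.resize(f["pixels"][60:250,140:350,::-1],None,fx=3,fy=3))
E
```

```text
clock: 5.35
eef_pos: [468.5, -191.2, 205.4]
tcp_rot: [-2.702, 0.001, 0.491]
contact_force: [-0.0, -0.2, -0.3]
opening: 0.056
grasp_force: 89.7
clock: 6.02
eef_pos: [468.3, -190.7, 271.9]
tcp_rot: [-2.703, -0.0, 0.492]
contact_force: [-0.0, -0.3, -1.6]
opening: 0.059
grasp_force: 89.6
```

View pics/s5.png

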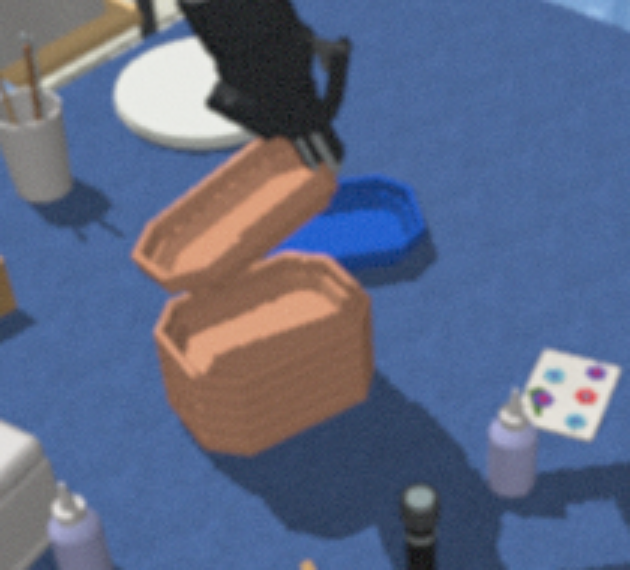

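The tray is free at (235,215) and the stack stands where it was. I'll level it and carry it over.

```bash
python3 -m inch '[[-0.01,0,0,0,0,0,1],[-0.02,0,0,0,0,0,1],[-0.02,0,0,0,0,0,1],[-0.02,0,0,0,0,0,1],[-0.02,0,0,0,0,0,1],[-0.02,0,0,0,0,0,1],[-0.02,0,0,0,0,0,1],[-0.01,0,0,0,0,0,1]]'
python3 - <<'E'
from rig import r,grab_frame
from h import *
to(r,[383,271,270],.492)
f=grab_frame("top");P=cloud(f);h=cv2.cvtColor(f["pixels"],cv2.COLOR_RGB2HSV);cv2.imwrite("pics/t6.png",f["pixels"][...,::-1])
m=(h[...,0]<15)&(h[...,1]>60)&(P[...,2]>200)&(P[...,2]<300)&(np.linalg.norm(P[...,:2]-[515,-250],axis=-1)<130)
q=P[m];print(q.min(0),q.max(0),m.sum(),fit(q))
A=np.c_[q[:,:2],np.ones(len(q))];
fl=q[q[:,2]<np.median(q[:,2])+8];c=np.linalg.lstsq(np.c_[fl[:,:2],np.ones(len(fl))],fl[:,2],rcond=None)[0];print("floor slope",c,len(fl))
E
```

```text
clock: 6.73
eef_pos: [467.8, -190.2, 271.0]
tcp_rot: [3.138, -0.0, 0.492]
contact_force: [-0.3, 0.5, -1.5]
opening: 0.058
grasp_force: 89.6
clock 6.7333 tcp [ 467.8 -190.2  271. ] [ 3.138 -0.     0.492] F [-0.3  0.5 -1.5] open 0.05813685241244115 g 89.57972645759583
shift units [ 5.7230e+00 -1.7863e+01 -1.4000e-02] turn [ 0.001  -0.0001 -0.    ]
[ 428.00490299 -302.67587462  229.31888138] [ 598.55046572 -178.1805872   263.30048068] 294 (array([ 500.7, -221.7]), array([174.3,  90.7]), 32.58334732055664)
floor slope [-5.20461855e-02  7.87255602e-03  2.77420556e+02] 287
```

```bash
python3 -m inch '[[0,0,0,0.07,-0.2,0,1],[0,0,0,0.13,-0.4,0,1],[0,0,0,0.2,-0.6,0,1],[0,0,0,0.26,-0.8,0,1],[0,0,0,0.26,-0.8,0,1],[0,0,0,0.26,-0.8,0,1],[0,0,0,0.26,-0.8,0,1],[0,0,0,0.26,-0.8,0,1]]'
python3 -m inch '[[0,0,0,0.26,-0.8,0,1],[0,0,0,0.26,-0.8,0,1],[0,0,0,0.26,-0.8,0,1],[0,0,0,0.26,-0.8,0,1],[0,0,0,0.26,-0.8,0,1],[0,0,0,0.26,-0.8,0,1],[0,0,0,0.26,-0.8,0,1],[0,0,0,0.26,-0.8,0,1]]'
python3 -m inch '[[0,0,0,0.26,-0.8,0,1],[0,0,0,0.26,-0.8,0,1],[0,0,0,0.26,-0.8,0,1],[0,0,0,0.26,-0.8,0,1],[0,0,0,0.26,-0.8,0,1],[0,0,0,0.26,-0.8,0,1],[0,0,0,0.2,-0.5,0,1],[0,0,0,0.05,-0.15,0,1]]'
python3 -m inch '[[0,0,-0.02,0,0,0,1],[0,0,-0.04,0,0,0,1],[0,0,-0.04,0,0,0,1],[0,0,-0.039,0,0,0,1],[0,0,-0.039,0,0,0,1],[0,0,-0.039,0,0,0,1],[0,0,-0.039,0,0,0,1],[0,0,-0.02,0,0,0,1]]'
cat > chk.py <<'E'
from rig import r,grab_frame
from h import *
import sys
to(r,[383,271,240],1.36)
for n in("top","scene"):
    f=grab_frame(n);P=cloud(f);h=cv2.cvtColor(f["pixels"],cv2.COLOR_RGB2HSV)
    cv2.imwrite(f"pics/{n}{sys.argv[1]}.png",f["pixels"][...,::-1])
    m=(h[...,0]<17)&(h[...,1]>60)&(P[...,2]>140)&(P[...,2]<300)&(np.linalg.norm(P[...,:2]-[469,271],axis=-1)<140)
    q=P[m];print(n,m.sum(),fit(q),"z",np.percentile(q[:,2],[1,50,99]).round(1))
    lv=np.median(q[:,2]);ok=np.abs(q[:,2]-lv)<60
    # robust floor plane: iterate
    k=np.linalg.norm(q[:,:2]-[469,271],axis=1)<40
    for _ in range(5):
        c=np.linalg.lstsq(np.c_[q[k,:2]-[469,271],np.ones(k.sum())],q[k,2],rcond=None)[0]
        e=q[:,2]-np.c_[q[:,:2]-[469,271],np.ones(len(q))]@c;k=np.abs(e)<3
    print(" floor slope x,y, z:",c.round(4),k.sum())
    up=e>22
    if up.sum()>20: print(" rim",fit(q[up]))
E
python3 chk.py 7
```

```text
clock: 7.45
eef_pos: [443.9, -54.7, 270.4]
tcp_rot: [-3.14, 0.001, 0.491]
contact_force: [0.7, 0.0, -2.3]
opening: 0.062
grasp_force: 89.6
clock: 8.12
eef_pos: [414.1, 110.9, 270.5]
tcp_rot: [-3.14, 0.001, 0.491]
contact_force: [0.2, 0.2, -2.6]
opening: 0.059
grasp_force: 89.6
clock: 8.78
eef_pos: [389.8, 253.1, 270.5]
tcp_rot: [-3.14, 0.001, 0.493]
contact_force: [0.1, -0.2, -1.5]
opening: 0.062
grasp_force: 89.6
clock: 9.45
eef_pos: [390.0, 250.5, 270.4]
tcp_rot: [-3.14, 0.001, 1.364]
contact_force: [-0.0, -0.2, -2.0]
opening: 0.06
grasp_force: 89.6
clock 9.45 tcp [390.  250.5 270.4] [-3.140e+00  1.000e-03  1.364e+00] F [-0.  -0.2 -2. ] open 0.05961344436880699 g 89.586660861969
shift units [ 0.744 -0.443  1.215] turn [-0.0004  0.0002  0.0011]
top 5635 (array([475.6, 249.4]), array([180.5, 130.3]), 33.094635009765625) z [225.  229.4 260.9]
 floor slope x,y, z: [-2.720000e-02  1.550000e-02  2.285727e+02] 3248
 rim (array([475.6, 249.4]), array([180.3, 130.3]), 33.094635009765625)
scene 4271 (array([476.2, 250. ]), array([183.2, 129. ]), 33.2225341796875) z [227.1 232.1 261.9]
 floor slope x,y, z: [-2.110000e-02  7.600000e-03  2.298318e+02] 2207
 rim (array([476.2, 250. ]), array([183.2, 129. ]), 33.2225341796875)
```

```bash
python3 -c "
import cv2,numpy as np
a=cv2.imread('pics/top7.png');b=cv2.imread('pics/scene7.png');cv2.imwrite('pics/both7.png',np.hstack([cv2.resize(a,(400,300)),cv2.resize(b,(400,300))]))"
```

```text
(no output)
```

View pics/both7.png

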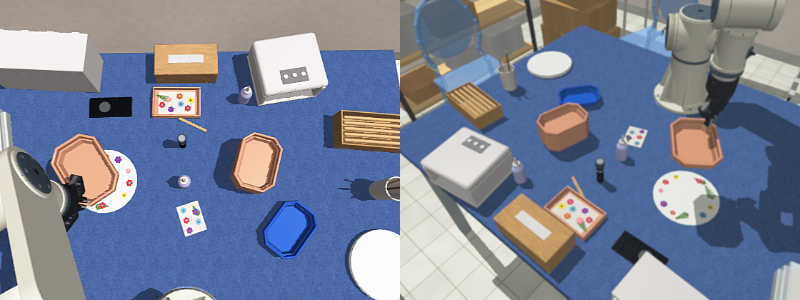

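In the top view (left half) the tray is at (85,170) and needs about 22 mm more to be centred over the board. The stack at (256,163) and the bystanders are untouched. I'll centre it, take out the 1.5 degree droop and lower it a little.

```bash
python3 -m inch '[[-0.002,-0.0005,0,0.15,-0.09,0.15,1],[-0.002,-0.0005,0,0.24,-0.14,0.3,1],[-0.002,-0.0005,0,0.24,-0.14,0.3,1],[-0.002,-0.0005,0,0.15,-0.08,0.2,1],[0,0,0,0,0,0.05,1],[0,0,0,0,0,0,1],[0,0,0,0,0,0,1]]'
python3 chk.py 8
python3 - <<'E'
from rig import r,grab_frame
from h import *
f=grab_frame("top");P=cloud(f);h=cv2.cvtColor(f["pixels"],cv2.COLOR_RGB2HSV)
q=P[(h[...,0]<15)&(h[...,1]>60)&(abs(P[...,2]-106)<7)&(np.linalg.norm(P[...,:2]-[511,-232],axis=-1)<130)]
print("stack",fit(q),np.median(q[:,2]))
E
```

```text
clock: 10.13
eef_pos: [383.5, 272.5, 245.2]
tcp_rot: [3.117, 0.007, 1.358]
contact_force: [-0.1, 0.4, -1.2]
opening: 0.061
grasp_force: 89.6
clock 10.1333 tcp [383.5 272.5 245.2] [3.117 0.007 1.358] F [-0.1  0.4 -1.2] open 0.06077817018358985 g 89.58799536207152
shift units [-0.06  -0.012  0.209] turn [ 0.0079  0.0021 -0.0007]
top 5436 (array([460.3, 265.8]), array([201.9, 132.7]), 32.30480194091797) z [202.  206.3 238.6]
 floor slope x,y, z: [ 1.160000e-02 -1.050000e-02  2.048892e+02] 3204
 rim (array([460.3, 265.8]), array([201.9, 132.7]), 32.30480194091797)
scene 4167 (array([470.8, 271.4]), array([181.1, 129.3]), 32.616981506347656) z [204.  208.9 239.2]
 floor slope x,y, z: [ 7.100000e-03 -1.050000e-02  2.066577e+02] 2143
 rim (array([470.8, 271.4]), array([181.1, 129.3]), 32.616981506347656)
stack (array([ 510.3, -233.4]), array([179.2, 129.2]), 163.21778106689453) 105.176357917156
```

```bash
python3 -c "
from rig import r
print(r.sign_off())"
```

```text
the job is handed in; nothing more can be done
None
```

The top tray is peeled off corner first and held by its rim over the middle of the fan board, about 20 cm up and within about 1° of level; the stack and everything else on the table are where they were, and the job is handed in at about 10 s.

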